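Lift the nut dish off its stand with the server and turn it a quarter turn

TASK

Pick up the cranked server by its handle, slide its blade along the channel of the little wooden stand until it is squarely under the white dish, and lift the dish straight up clear of the stand, with the round nut resting in its middle. Then, a good hand's breadth above the worktop, turn server and dish together a quarter turn from the channel's direction so that the blade points away from you and the handle towards you, keeping the dish level and the nut in the middle all the way. Finish holding the server still up there with the dish on it: do not put it down or let go, touch dish and nut only with the server, and leave the other things where they are.

Things in the scene. Friction and masses are not known exactly. Their poses are not given: they have to be found in the camera images.
- stand: wooden stand, fixed, 130 (x) x 112 (y) x 34 (z) mm: base plate 4 mm thick, two rails 18 mm wide along its x, inner faces 72 mm apart, tops at z = 34 mm. The channel between them is open at both ends and runs along x. Origin: centre of its underside. Its x points roughly to the robot's left (world +y), away from the server.
- dish: white ceramic dish, loose, centred on the rails; 134 mm across the rim, 25 mm high, 0.11 to 0.22 kg; flat foot 96 mm across. Ears on its y axis reach 84 mm from the centre (over the rails). Inside a cone rising 5 degrees from the middle (10 mm above the underside), steep rim beyond 54 mm radius. Origin: centre of the underside; z up; x along the stand's x at the start.
- nut: the nut itself (a ball, its own axes roll with it): see nut_center
- nut_center (a point): centre of a round brown nut, a loose ball of 26 mm diameter, 12 g, rolling freely in the dish; at rest it is in the middle, its centre 23 mm above the dish's underside. It stays centred while the dish tilts less than about 5 degrees and accelerates less than about 0.8 m/s2 sideways.
- server: cranked server, loose, lying on blade and heel, 0.26 kg; handle roughly to the robot's right. x from handle to tip, z up. Origin: underside of the blade, where the dish's centre should sit. Blade 4 mm thick, 54 wide, x = -75 to 62. Neck to x = -103. Wooden handle x = -100 to -210, 18 mm wide (y), z = 27 to 53, sides free for a grip from above. Heel foot 30 wide, z = 0, x = -194 to -206.
- server_grip (a point): grip point in the middle of the handle's section: server frame (-145, 0, 40) mm; grip across y, from above, firmly (70 N keeps the loaded server level). Mind the wall cabinets: they hang from 0.5 m above the worktop, from about x = 0.6 m on.
- server_tip (a point): blade tip: server frame (62, 0, 2) mm.
- garlic: bystander, leave alone: garlic bulb, 60 mm. Origin: centre of its underside
- lemon: bystander, leave alone: lemon, 78x55x56 mm. Origin: centre of its underside
- onion: bystander, leave alone: onion, 75 mm. Origin: centre of its underside
- cup: bystander, leave alone: small cream cup with a handle, 59x84x56 mm. Origin: centre of its underside
- tealight: bystander, leave alone: small tea light in a metal case, 38 mm across, 17 mm high. Origin: centre of its underside
- teaspoon: bystander, leave alone: metal teaspoon, 130x26x11 mm. Origin: centre of its underside
Things that resemble listed ones, but are neither listed nor needed, are in the scene too. There is more than one size of the nut; the job needs the smaller.

How it is judged (in metres and radians):
On the way, in this order (a step that is already met when the one before it is completed fails the run):
1. the server's blade is in the channel squarely under the dish, which still stands on the rails (x of dish in the frame of server between -0.035 and 0.03 m and y of dish in the frame of server between -0.018 and 0.018 m and angle between the x axis of server and the x axis of stand, either way round below 0.2 rad and contact force between dish and stand above 0.3 N and distance of dish from where it was at the start of the episode below 0.03 m), for 0.1 s.
2. the dish is lifted clear of the stand on the server, not yet turned (x of dish in the frame of server between -0.035 and 0.03 m and y of dish in the frame of server between -0.018 and 0.018 m and contact force between server and dish above 0.4 N and contact force between each of dish, server and stand below 0.05 N and contact force between dish and the arm below 0.05 N and contact force between dish and the fingers below 0.05 N and contact force between the fingers and server above 1 N and height (world z) of dish above 0.06 m and angle between the x axis of server and the x axis of stand, either way round below 0.3 rad and angle between dish's own z axis and vertical below 0.1 rad), for 0.1 s.
At the end, for the whole second after the job is handed in: server held, blade away from the robot, 90 degrees (within 11) from the channel; dish on the blade alone, off-centre at most 30 mm along and 18 mm across, turned with it (within 15 degrees), over 120 mm above the worktop, level within 4 degrees, at rest; nut within 12 mm of its middle (x of dish in the frame of server between -0.035 and 0.03 m and y of dish in the frame of server between -0.018 and 0.018 m and contact force between server and dish above 0.4 N and contact force between each of dish, server and stand below 0.05 N and contact force between dish and the arm below 0.05 N and contact force between dish and the fingers below 0.05 N and contact force between the fingers and server above 1 N and angle between the x axis of server and the x axis of stand, either way round above 1.37 rad and angle between the x axis of dish and the x axis of stand, either way round above 1.31 rad and ((world x of server_tip above 0.3 m and world x of server_grip below 0.3 m) or (world x of server_tip above 0.4 m and world x of server_grip below 0.4 m) or (world x of server_tip above 0.5 m and world x of server_grip below 0.5 m) or (world x of server_tip above 0.6 m and world x of server_grip below 0.6 m) or (world x of server_tip above 0.7 m and world x of server_grip below 0.7 m)) and height (world z) of dish above 0.12 m and height (world z) of server_tip above 0.11 m and angle between dish's own z axis and vertical below 0.07 rad and horizontal distance between nut_center and dish below 0.012 m and linear speed of dish below 0.02 m/s and angular speed of dish below 0.1 rad/s); the arm keeps its last pose, push and grip.
It fails at once if the nut rolls more than 30 mm from the middle of the dish (horizontal distance between nut_center and dish above 0.03 m).
It fails at once if the dish is tilted by more than 11 degrees (angle between dish's own z axis and vertical above 0.2 rad).
It fails at once if the robot itself touches dish or nut (contact force between dish and the fingers above 0.5 N or contact force between dish and the arm above 0.5 N or contact force between nut and the fingers above 0.3 N or contact force between nut and the arm above 0.3 N).
It fails at once if a bystander is moved by more than 30 mm (distance of any of garlic, lemon, onion, cup, tealight, teaspoon from where it was at the start of the episode above 0.03 m).
It also fails if it takes over 58 s, if anything falls off the work surface, if the arm or the gripper's body presses on something with over 40 N, if the wrist force passes 120 N, or if a joint passes its speed limit or range.

ROBOT

A 6-joint arm with a two-finger parallel gripper is mounted at the origin on a cart in front of the work surface, level with it; the furniture and walls round the work are solid. World frame = base frame: x ahead of the robot, y to its left, z up, the work surface at z = 0. Lengths are in mm, angles in rad, forces in N, time in s.
With the tool pointing down it reaches from about 300 to 750 mm from the base axis. Payload 8.5 kg.
Tool frame: the origin (TCP) lies midway between the tips of the shut fingers; the grasp point (between the pads) lies 19 mm behind it; z points along the fingers, y is the line along which they close (so a half turn about z gives the same grasp; the last joint's range is limited). The gripper opens to 88 mm and grips with 3 to 60 N. Pads are 18 mm wide; open, the fingers measure 123 mm over their backs; the gripper's body (75 mm by 187 mm) begins 45 mm behind the grasp point.
Start: joints at [0.984, 0.381, 1.297, -0, 1.464, -0.215], TCP at [199.801, 512.406, 238.748] pointing down, gripper open.
Joint ranges: [-3.11, 3.11], [-0.89, 2.33], [0.22, 2.48], [-1.42, 4.56], [0.17, 2.85], [-2.88, 2.88]. Speed limits (rad/s): [2.39, 2.39, 3.14, 3.14, 3.14, 3.14].

INTERFACE

Orientations are given as a 3x3 rotation matrix whose columns are the frame's x, y, z axes.
In Python, from workcell import robot, imaging gives the robot as it stands. The module is installed in compiled form; this text tells all that it offers.
- The arm moves only by the shell command python3 -m handwheel 'ROWS' [FORCE]. ROWS is JSON, a list of rows, each an object with "dp": the shift along the tool's x, y, z in units of 10 cm (1.0 is 10 cm), a list of three; "turn": the turn about the tool's z in units of 90 degrees (1.0 is 90 degrees); "jaw": the closure, from 0 (fully open) to 1 (shut). In form: [{"dp": [tx, ty, tz], "turn": turn, "jaw": jaw}, ...]. A call has exactly 5 rows; each row shifts and turns the commanded pose from where the row before left it, along the tool's axes as they then stand; what a row does not reach is not made up. A row lasts 1/10 s, in which the tool goes at most 50 mm and 8.59 degrees, less where a joint would pass 70% of its speed; a pose out of reach is approached as far as the arm can. A call with a number of a shift or a turn outside -1 to 1 is refused whole. A call with a gripper value outside its range is refused whole. The fingers move at their own pace and stop on an object; FORCE is the grip in N (left out, the last holds). Time passes only in rows, so rows that do not move let the fingers close, or fill a call up. It gives the time, the measured TCP pose, the force, the opening and the grip force at its end, in the units of the state.
- robot.get_obs(): the state, without advancing time (a new reading comes with each control period).
- imaging.grab_frame(name): name is "scene" or "top" or "wrist"; returns the picture (420x560x3 uint8, red, green, blue); there is no depth.
- imaging.camera_info(name): a dict with "fx", "fy", "cx", "cy" (pixels), "cam_to_world" (4x4, takes a point from camera to world coordinates); the wrist camera has in their place "mount" (4x4, takes a point from camera to tool coordinates, whose origin is the TCP and whose axes are the flange's). Camera axes: x right, y down, z forward; pixel columns grow to the right and rows downward; lengths in mm; the calibration is good to about 2 mm. The wrist camera is an equidistant fisheye: a pixel r from the principal point sees the ray r / f radians off the axis. A picture is of the moment at which its call begins: read the wrist's pose just before it. camera_info takes no time and is no camera call.
- robot.finish_job(): hands the job in; it is judged then, once.
The state is a dict: "time": time; "joints": joint angles; "joint_velocities": joint speeds; "tau": joint torques, N m; "position": TCP position; "tcp_rot": TCP orientation; "wrist_force": force on the tool from outside, world axes, zero at the start; "torque": the same for the moment, N m; "finger_gap": opening from 0.0 (shut) to 1.0 (fully open); "grip_force": force on a finger pad.
Only numpy, scipy, OpenCV 4.12 (cv2) and the standard library are available. Lean on these libraries where they do the work, as an engineer would, in place of code of your own. Each camera call takes 0.05 s, during which the arm holds its last target. There are 200 camera calls.

## Working session

There is one attempt and no reset: what is moved stays moved. The work goes in short steps, Python scripts to look and compute and a shell command to move; the robot and the scene stay as the last step left them, time stands still between calls to the robot, and variables do not carry over. Pictures are saved under pics/ and viewed, at most 10 in all, crops included, and the job is handed in when it is done.

```bash
mkdir -p pics; ls
cat > h.py <<'E'
import numpy as np, cv2
from workcell import robot, imaging
def save(n,im): cv2.imwrite('pics/'+n+'.png',im[:,:,::-1])
E
python3 - <<'E'
from h import *
for n in ['scene','top']:
    im=imaging.grab_frame(n); save(n+'0',im); np.save(n+'0.npy',im)
    c=imaging.camera_info(n); print(n,c)
o=robot.get_obs(); print(o)
im=imaging.grab_frame('wrist'); save('wrist0',im); print(imaging.camera_info('wrist'))
E
```

```text
pics
scene {'fx': 411.96568549708263, 'fy': 411.96568549708263, 'cx': 283.097083303283, 'cy': 209.93579456661766, 'cam_to_world': array([[-9.75695230e-01, -1.70798438e-01,  1.37283326e-01,
         4.08255428e+02],
       [-2.19101194e-01,  7.49882473e-01, -6.24236288e-01,
         3.65097279e+02],
       [ 3.67222298e-03, -6.39143309e-01, -7.69078894e-01,
         7.55189932e+02],
       [ 0.00000000e+00,  0.00000000e+00,  0.00000000e+00,
         1.00000000e+00]])}
top {'fx': 435.46690076901126, 'fy': 435.46690076901126, 'cx': 287.59166732460926, 'cy': 210.80713673283344, 'cam_to_world': array([[ 3.01886661e-02, -9.95853248e-01,  8.58193094e-02,
         4.64841646e+02],
       [-9.99235575e-01, -3.22014003e-02, -2.21661073e-02,
        -1.87474191e+02],
       [ 2.48376919e-02, -8.50845417e-02, -9.96064109e-01,
         9.31032242e+02],
       [ 0.00000000e+00,  0.00000000e+00,  0.00000000e+00,
         1.00000000e+00]])}
{'time': 0.1, 'joints': array([ 9.83716941e-01,  3.81118070e-01,  1.29813291e+00, -1.59992176e-05,
        1.46358849e+00, -2.15303708e-01]), 'joint_velocities':
[... 404 characters left out ...]
916e-03],
       [ 2.50838451e-04, -1.22143394e-03, -9.99999223e-01]]), 'wrist_force': array([ 0.91931738,  1.19983009, -0.55689327]), 'torque': array([-0.00825283,  0.00871634, -0.0202719 ]), 'grip_force': 0.0, 'finger_gap': 1.0023246448906988}
{'fx': 325.19226210127806, 'fy': 325.19226210127806, 'cx': 276.67337102321744, 'cy': 207.2920231779549, 'mount': array([[-1.26466258e-04, -9.46542850e-01, -3.22578080e-01,
         8.50117943e+01],
       [ 9.99999989e-01, -1.44922215e-04,  3.31976373e-05,
         8.51957575e-01],
       [-7.81717161e-05, -3.22578072e-01,  9.46542858e-01,
        -1.46044689e+02],
       [ 0.00000000e+00,  0.00000000e+00,  0.00000000e+00,
         1.00000000e+00]])}
```

View pics/top0.png

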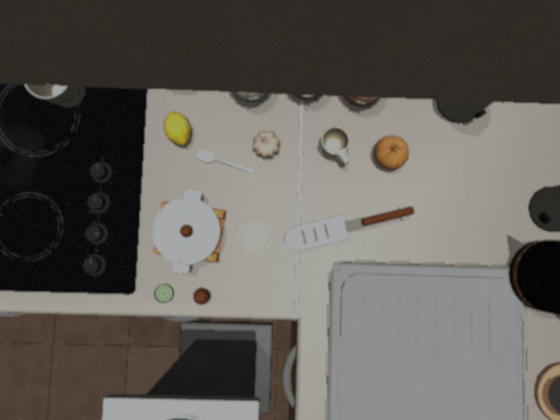

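View pics/scene0.png

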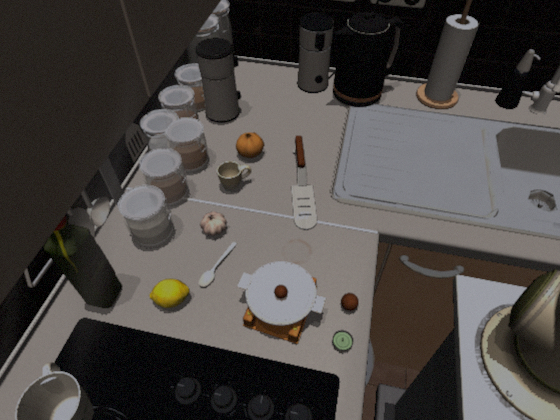

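The top view shows the server with its blade tip near (287,237) and handle end near (412,211). The stand, dish and nut are near (188,232), and a flat disc lies between them near (255,234). In the scene view the dish is at about (281,293) and the server runs from (300,140) to (305,225).

```bash
cat >> h.py <<'E'
def ray(n,uv):
    c=imaging.camera_info(n); T=c['cam_to_world']
    d=T[:3,:3]@np.array([(uv[0]-c['cx'])/c['fx'],(uv[1]-c['cy'])/c['fy'],1]); return T[:3,3],d/np.linalg.norm(d)
def onz(n,uv,z):
    p,d=ray(n,uv); return p+d*(z-p[2])/d[2]
def tri(a,b):
    (p,d),(q,e)=ray('top',a),ray('scene',b)
    s=np.linalg.lstsq(np.c_[d,-e],q-p,rcond=None)[0]
    A,B=p+s[0]*d,q+s[1]*e; return (A+B)/2,np.linalg.norm(A-B)
E
python3 - <<'E'
from h import *
t=np.load('top0.npy');s=np.load('scene0.npy')
def brown(im,box,name):
    x0,y0,x1,y1=box; h=cv2.cvtColor(im,cv2.COLOR_RGB2HSV); m=np.zeros(im.shape[:2],np.uint8)
    m[y0:y1,x0:x1]=((h[...,1]>110)&(h[...,2]>30)&((h[...,0]<14)|(h[...,0]>170)))[y0:y1,x0:x1]
    k,l,st,ce=cv2.connectedComponentsWithStats(m); i=1+np.argmax(st[1:,4]); pts=np.argwhere(l==i)[:,::-1].astype(float)
    r=cv2.minAreaRect(pts.astype(np.float32)); print(name,st[i],ce[i],r)
    c=pts.mean(0);u=np.linalg.svd(pts-c,full_matrices=False)[2][0];q=(pts-c)@u
    e=c+np.outer([q.min(),q.max()],u); print(e.tolist()); return ce[i],e
ht,et=brown(t,(350,195,425,240),'handle top'); hs,es=brown(s,(285,130,315,172),'handle scene')
nt,_=brown(t,(175,220,198,242),'nut top'); ns,_=brown(s,(268,280,294,304),'nut scene')
print('nut',tri(nt,ns)); print('handle mid',tri(ht,hs))
et=et[np.argsort(et[:,0])]; es=es[np.argsort(-es[:,1])]
print('neck end',tri(et[0],es[0]),'butt',tri(et[1],es[1]))
a=cv2.resize(t[180:280,130:430],None,fx=2.6,fy=2.6,interpolation=cv2.INTER_CUBIC)
b=cv2.resize(s[125:345,220:380],None,fx=1.5,fy=1.5,interpolation=cv2.INTER_CUBIC)
out=np.zeros((600,780,3),np.uint8); out[:260]=a; out[262:592,:240]=b
c2=cv2.resize(s[255:345,230:375],None,fx=3.6,fy=3.6,interpolation=cv2.INTER_CUBIC); out[262:262+324,250:250+522]=c2
save('crop1',np.clip(out*1.5,0,255).astype(np.uint8))
E
```

```text
handle top [363 208  50  17 314] [387.34076433 215.91719745] ((387.47064208984375, 215.88235473632812), (6.305926322937012, 50.9324836730957), 75.96376037597656)
[[412.20605186825, 209.84357172879658], [362.7378434987569, 221.92673716163242]]
handle scene [296 136   9  30 187] [299.38502674 150.6631016 ] ((299.16156005859375, 150.2923126220703), (29.148162841796875, 6.697875499725342), 82.87498474121094)
[[297.79159121892434, 135.8078268406831], [300.9009872426527, 164.7960925905514]]
nut top [181 226  11  10  78] [185.91025641 230.56410256] ((186.00001525878906, 230.5000457763672), (8.9442720413208, 9.391485214233398), 63.43495178222656)
[[181.12350544502422, 231.5812330209797], [190.69149681190902, 229.5481430396788]]
nut scene [275 286  12  12 115] [280.53913043 291.37391304] ((280.5, 291.5), (11.0, 11.0), 90.0)
[[276.40681174394945, 287.4995301974458], [284.7556256514149, 295.32721818761854]]
nut (array([493.89414194,  -5.1762519 ,  56.60866219]), np.float64(0.30444277125586533))
handle mid (array([ 537.45055634, -412.20915588,   44.8534876 ]), np.float64(0.32244636868784105))
neck end (array([ 523.52317245, -361.47803266,   45.8697937 ]), np.float64(0.5258473255174114)) butt (array([ 551.41844427, -461.85955618,   50.13406122]), np.float64(0.9240316257680378))
```

View pics/crop1.png

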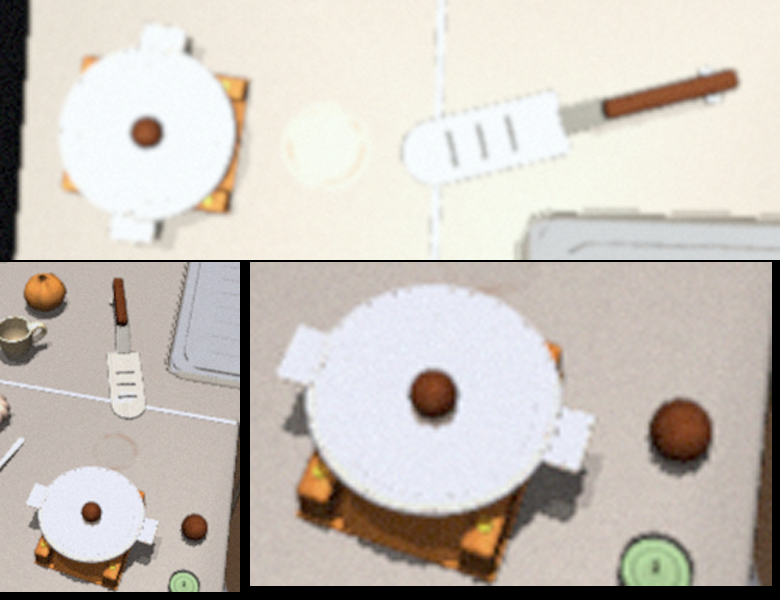

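The crops show the dish ears (top view about (193,195) and (181,268)), the stand's right end edge and the server's blade tip (top view about (285,238)). The nut height triangulates to 56.6 mm against an expected 57. Next I refine the yaw of the server and the stand.

Run:
```python
from h import *
t=np.load('top0.npy');s=np.load('scene0.npy')
yaw=lambda d:np.degrees(np.arctan2(d[1],d[0]))
E=[tri((192.7,194.6),(243.9,280.8)),tri((181.2,267.7),(319.4,304.4))]
print('ears',E,'stand x yaw',yaw(E[0][0]-E[1][0])+0-90+180)
f=lambda u,v:(130+u/2.6,180+v/2.6)
g=lambda u,v:(230+(u-250)/3.6,255+(v-262)/3.6)
a,b=onz('top',f(247,80),34),onz('top',f(229,212),34); print('right edge',a,b,np.linalg.norm(a-b),yaw(a-b)+90)
a,b=onz('scene',g(298,517),2),onz('scene',g(492,578),2); print('left edge',a,b,np.linalg.norm(a-b),yaw(a-b)+90)
# orange stand in both
print('tip',tri(f(402,152),(305.3,227.7)))
# blade: bright pixels on top; edges
for n,im,box in(('top',t,(282,210,352,252)),('scene',s,(286,180,322,232))):
    x0,y0,x1,y1=box; gy=im[y0:y1,x0:x1].astype(int); h=cv2.cvtColor(im,cv2.COLOR_RGB2HSV)[y0:y1,x0:x1]
    gr=cv2.cvtColor(im,cv2.COLOR_RGB2GRAY)[y0:y1,x0:x1]; bg=np.median(gr); m=((gr>bg+8)&(h[...,1]<40)).astype(np.uint8) if n=='top' else (gr>np.percentile(gr,50)+12).astype(np.uint8)
    m=cv2.morphologyEx(m,cv2.MORPH_CLOSE,np.ones((5,5))); m=cv2.morphologyEx(m,cv2.MORPH_OPEN,np.ones((7,7)))
    k,l,st,ce=cv2.connectedComponentsWithStats(m); i=1+np.argmax(st[1:,4])
    p=np.argwhere(l==i)[:,::-1]+[x0,y0]; w=np.array([onz(n,q,4)[:2] for q in p]); r=cv2.minAreaRect(w.astype(np.float32))
    c=w.mean(0);u=np.linalg.svd(w-c,full_matrices=False)[2][0]; print(n,bg,len(p),'blade rect',r,c,yaw(u))
# handle axis from top at z=53 (top face), width
h=cv2.cvtColor(t,cv2.COLOR_RGB2HSV); 
for n,im,box in(('top',t,(350,195,425,240)),('scene',s,(285,130,315,172))):
    x0,y0,x1,y1=box; h=cv2.cvtColor(im,cv2.COLOR_RGB2HSV)[y0:y1,x0:x1]
    p=np.argwhere((h[...,1]>110)&(h[...,2]>30)&((h[...,0]<14)|(h[...,0]>170)))[:,::-1]+[x0,y0]
    w=np.array([onz(n,q,48)[:2] for q in p]);c=w.mean(0);u=np.linalg.svd(w-c,full_matrices=False)[2][0]; print(n,'handle',c,yaw(u),cv2.minAreaRect(w.astype(np.float32)))
```

```text
ears [(array([567.95309004, -14.14110395,  52.3116954 ]), np.float64(1.4857456275968641)), (array([418.76035008,   1.80649113,  49.8506787 ]), np.float64(2.3113416497236585))] stand x yaw 83.8986745730599
right edge [538.03705159 -78.47868307  34.        ] [433.74089317 -68.81646672  34.        ] 104.74276627586136 84.70710569399242
left edge [553.78390241  53.9599504    2.        ] [445.91608742  63.88137005   2.        ] 108.3231280891813 84.74485934264344
tip (array([ 483.34472359, -203.77344859,    4.46285773]), np.float64(4.404091379524063))Traceback (most recent call last):
  File "<stdin>", line 17, in <module>
    return _wrapfunc(a, 'argmax', axis=axis, out=out, **kwds)
    return bound(*args, **kwds)
ValueError: attempt to get argmax of an empty sequence
```

```bash
python3 -m handwheel '[{"dp":[0,0,0],"turn":0.06,"jaw":0},{"dp":[0,0,0],"turn":0.06,"jaw":0},{"dp":[0,0,0],"turn":0.06,"jaw":0},{"dp":[0,0,0],"turn":0.06,"jaw":0},{"dp":[0,0,0],"turn":0.06,"jaw":0}]'
python3 -m handwheel '[{"dp":[0,0,0],"turn":0.06,"jaw":0},{"dp":[0,0,0],"turn":0.06,"jaw":0},{"dp":[0,0,0],"turn":0.06,"jaw":0},{"dp":[0,0,0],"turn":0.06,"jaw":0},{"dp":[0,0,0],"turn":0.06,"jaw":0}]'
for i in 1 2 3 4; do python3 -m handwheel '[{"dp":[-0.388,0.036,0],"turn":0,"jaw":0},{"dp":[-0.388,0.036,0],"turn":0,"jaw":0},{"dp":[-0.388,0.036,0],"turn":0,"jaw":0},{"dp":[-0.388,0.036,0],"turn":0,"jaw":0},{"dp":[-0.388,0.036,0],"turn":0,"jaw":0}]' ; done
```

```text
time: 0.65
position: [199.7, 512.3, 238.5]
tcp_rot: [[-0.662, 0.749, -0.0], [0.749, 0.662, -0.001], [-0.0, -0.001, -1.0]]
wrist_force: [0.2, 0.0, -0.0]
finger_gap: 1.001
grip_force: 0.0
time: 1.15
position: [199.7, 512.3, 238.5]
tcp_rot: [[-0.25, 0.968, -0.0], [0.968, 0.25, -0.001], [-0.0, -0.001, -1.0]]
wrist_force: [0.0, 0.8, 0.4]
finger_gap: 1.002
grip_force: 0.0
time: 1.65
position: [266.5, 327.9, 238.6]
tcp_rot: [[-0.254, 0.967, -0.0], [0.967, 0.254, -0.0], [-0.0, -0.0, -1.0]]
wrist_force: [0.6, -0.8, -0.5]
finger_gap: 1.003
grip_force: 0.0
time: 2.15
position: [333.1, 144.7, 238.8]
tcp_rot: [[-0.254, 0.967, 0.0], [0.967, 0.254, 0.0], [0.0, 0.0, -1.0]]
wrist_force: [-0.2, -0.4, 0.6]
finger_gap: 0.998
grip_force: 0.0
time: 2.65
position: [399.8, -38.5, 238.7]
tcp_rot: [[-0.253, 0.967, -0.0], [0.967, 0.253, 0.0], [0.0, -0.0, -1.0]]
wrist_force: [0.6, 1.2, 0.1]
finger_gap: 0.999
grip_force: 0.0
time: 3.15
position: [466.5, -221.5, 238.5]
tcp_rot: [[-0.253, 0.967, -0.0], [0.967, 0.253, 0.0], [0.0, -0.0, -1.0]]
wrist_force: [0.8, -0.6, 0.7]
finger_gap: 0.998
grip_force: 0.0
```

```bash
python3 -m handwheel '[{"dp":[-0.388,0.036,0.2],"turn":0,"jaw":0},{"dp":[-0.388,0.036,0.2],"turn":0,"jaw":0},{"dp":[-0.388,0.036,0.2],"turn":0,"jaw":0},{"dp":[-0.388,0.036,0.2],"turn":0,"jaw":0},{"dp":[-0.388,0.036,0.2],"turn":0,"jaw":0}]'
python3 -m handwheel '[{"dp":[0,0,0],"turn":0,"jaw":0},{"dp":[0,0,0],"turn":0,"jaw":0},{"dp":[0,0,0],"turn":0,"jaw":0},{"dp":[0,0,0],"turn":0,"jaw":0},{"dp":[0,0,0],"turn":0,"jaw":0}]'
cat >> h.py <<'E'
def wray(o,uv):
    c=imaging.camera_info('wrist'); v=np.array([uv[0]-c['cx'],uv[1]-c['cy']]);r=np.hypot(*v);a=r/c['fx']
    d=np.r_[np.sin(a)*v/max(r,1e-9),np.cos(a)]; M=c['mount']; R=o['tcp_rot']
    return o['position']+R@M[:3,3], R@M[:3,:3]@d
def wonz(o,uv,z):
    p,d=wray(o,uv); return p+d*(z-p[2])/d[2]
def brownmask(im):
    h=cv2.cvtColor(im,cv2.COLOR_RGB2HSV); return ((h[...,1]>110)&(h[...,2]>30)&((h[...,0]<14)|(h[...,0]>170))).astype(np.uint8)
E
python3 - <<'E'
from h import *
o=robot.get_obs(); im=imaging.grab_frame('wrist'); save('w1',im); np.save('w1.npy',im)
m=brownmask(im); k,l,st,ce=cv2.connectedComponentsWithStats(m); i=1+np.argmax(st[1:,4]); print(st[i],ce[i])
p=np.argwhere(l==i)[:,::-1]; w=np.array([wonz(o,q,53) for q in p])[:,:2]
print(o['position'],cv2.minAreaRect(w.astype(np.float32)))
E
```

```text
time: 3.65
position: [533.2, -404.4, 137.5]
tcp_rot: [[-0.254, 0.967, -0.0], [0.967, 0.254, 0.001], [0.001, -0.0, -1.0]]
wrist_force: [-0.4, 0.3, 0.0]
finger_gap: 0.998
grip_force: 0.0
time: 4.15
position: [533.1, -402.4, 139.9]
tcp_rot: [[-0.255, 0.967, 0.001], [0.967, 0.255, -0.001], [-0.001, 0.001, -1.0]]
wrist_force: [0.8, -0.8, -0.0]
finger_gap: 0.998
grip_force: 0.0
[273 166  16  30 321] [281.44859813 180.87850467]
[ 533.13773524 -402.35428909  139.92463538] ((529.0687866210938, -375.8662414550781), (11.096273422241211, 22.152828216552734), 15.295716285705566)
```

View pics/w1.png

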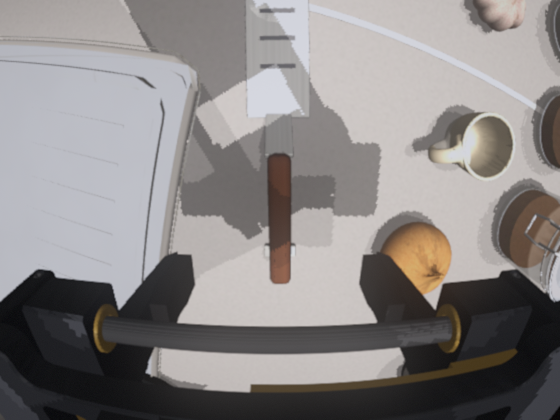

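The wrist view shows the handle from (279,155) to (280,283), with the onion at (417,257) to its right and the cup farther off at (480,145). I need the onion's clearance to the gripper, and the handle axis.

Run:
```python
from h import *
o=robot.get_obs(); im=np.load('w1.npy'); o['position']=np.array([533.138,-402.354,139.925])
h=cv2.cvtColor(im,cv2.COLOR_RGB2HSV); m=np.zeros(im.shape[:2],np.uint8); m[145:295,255:305]=((h[...,1]>90)&((h[...,0]<16)|(h[...,0]>168)))[145:295,255:305]
p=np.argwhere(m)[:,::-1]; R=o['tcp_rot']
for z in (53,40):
    w=np.array([wonz(o,q,z) for q in p]); t=(w-o['position'])@R
    rows=p[:,1]
    f=np.polyfit(t[:,0],t[:,1],1); print(z,'tool x range',np.percentile(t[:,0],[0.5,99.5]),'y at tcp',np.polyval(f,0),'slope deg',np.degrees(f[0]),'width',[np.ptp(t[rows==r][:,1]) for r in (170,210,240,270)])
t0=np.load('top0.npy');s0=np.load('scene0.npy')
ho=tri((392,153),(250,144)); print('onion',ho,(ho[0]-o['position'])@R)
t=[(wonz(o,q,35)-o['position'])@R for q in ((384,250),(452,258),(417,224),(417,294))]; print('onion wrist',np.round(t))
c=tri((335,144),(231,178)); print('cup',c,(c[0]-o['position'])@R)
# handle height: same end points in wrist and top
for n,(u,v) in {'neck':((362.7,221.9),(279.5,155)),'butt':((412.2,209.8),(280,283))}.items():
    a,d=ray('top',u); q,e=wray(o,v); s=np.linalg.lstsq(np.c_[d,-e],q-a,rcond=None)[0]; A,B=a+s[0]*d,q+s[1]*e; print(n,(A+B)/2,np.linalg.norm(A-B))
```

```text
Traceback (most recent call last):
ValueError: zero-size array to reduction operation maximum which has no identity
```

Run:
```python
from h import *
o=robot.get_obs(); im=np.load('w1.npy'); o['position']=np.array([533.138,-402.354,139.925]); R=o['tcp_rot']
i=im.astype(int); print(im[180,280],im[210,280],im[230,280],im[270,280],im[210,265])
m=np.zeros(im.shape[:2],bool); m[145:295,255:305]=((i[...,0]>1.6*i[...,2])&(i[...,0]-i[...,2]>15))[145:295,255:305]
p=np.argwhere(m)[:,::-1]; print(len(p),p.min(0),p.max(0))
for z in (53,40):
    t=np.array([(wonz(o,q,z)-o['position'])@R for q in p]); f=np.polyfit(t[:,0],t[:,1],1)
    print(z,'tool x range',np.percentile(t[:,0],[0.5,99.5]),'y at tcp',np.polyval(f,0),'slope deg',np.degrees(f[0]),'rect',cv2.minAreaRect(t[:,:2].astype(np.float32)))
ho=tri((392,153),(250,144)); print('onion',ho,(ho[0]-o['position'])@R)
t=[(wonz(o,q,35)-o['position'])@R for q in ((384,250),(452,258),(417,224),(417,294))]; print('onion wrist',np.round(t))
c=tri((335,144),(231,178)); print('cup',c,(c[0]-o['position'])@R)
for n,(u,v) in {'neck':((362.7,221.9),(279.5,155)),'butt':((412.2,209.8),(280,283))}.items():
    a,d=ray('top',u); q,e=wray(o,v); s=np.linalg.lstsq(np.c_[d,-e],q-a,rcond=None)[0]; A,B=a+s[0]*d,q+s[1]*e; print(n,(A+B)/2,np.linalg.norm(A-B))
```

```text
[89 60 48] [77 57 49] [80 62 55] [142  98  79] [111 106 106]
1424 [269 158] [289 282]Traceback (most recent call last):
  File "<stdin>", line 7, in <module>
  File "h.py", line 18, in wonz
    p,d=wray(o,uv); return p+d*(z-p[2])/d[2]
        ~~~~^^^^^^
  File "h.py", line 14, in wray
    c=imaging.camera_info('wrist'); v=np.array([uv[0]-c['cx'],uv[1]-c['cy']]);r=np.hypot(*v);a=r/c['fx']
ValueError: time passes only in moves, steps and waits
```

```bash
sed -i "s/^from workcell import robot, imaging/from workcell import robot, imaging\nimport functools\n@functools.cache\ndef info(n): return imaging.camera_info(n)/; s/c=imaging.camera_info(\(.*\)); v=/c=info(\1); v=/; s/c=imaging.camera_info(n); T/c=info(n); T/" h.py
python3 - <<'E'
from h import *
o=robot.get_obs(); im=np.load('w1.npy'); o['position']=np.array([533.138,-402.354,139.925]); R=o['tcp_rot']
i=im.astype(int)
m=np.zeros(im.shape[:2],bool); m[145:295,255:305]=((i[...,0]>1.35*i[...,2])&(i[...,0]-i[...,2]>15))[145:295,255:305]
p=np.argwhere(m)[:,::-1]; print(len(p),p.min(0),p.max(0))
for z in (53,40):
    t=np.array([(wonz(o,q,z)-o['position'])@R for q in p]); f=np.polyfit(t[:,0],t[:,1],1)
    print(z,'tool x range',np.percentile(t[:,0],[0.5,99.5]),'y at tcp',np.polyval(f,0),'slope deg',np.degrees(f[0]),'rect',cv2.minAreaRect(t[:,:2].astype(np.float32)))
ho=tri((392,153),(250,144)); print('onion',ho,(ho[0]-o['position'])@R)
t=[(wonz(o,q,35)-o['position'])@R for q in ((384,250),(452,258),(417,224),(417,294))]; print('onion wrist',np.round(t))
c=tri((335,144),(231,178)); print('cup',c,(c[0]-o['position'])@R)
for n,(u,v) in {'neck':((362.7,221.9),(279.5,155)),'butt':((412.2,209.8),(280,283))}.items():
    a,d=ray('top',u); q,e=wray(o,v); s=np.linalg.lstsq(np.c_[d,-e],q-a,rcond=None)[0]; A,B=a+s[0]*d,q+s[1]*e; print(n,(A+B)/2,np.linalg.norm(A-B))
E
```

```text
2530 [268 155] [290 282]
53 tool x range [-59.48313538  45.26431331] y at tcp 2.0850298054782836 slope deg -0.8595424826499467 rect ((-7.12457275390625, 2.323690414428711), (16.207408905029297, 106.2051010131836), 88.85601043701172)
40 tool x range [-67.57487066  43.0197873 ] y at tcp 2.1268273303532244 slope deg -0.8595424826499445 rect ((-12.29355239868164, 2.450387954711914), (17.112136840820312, 112.13368225097656), 88.85601043701172)
onion (array([ 672.17604799, -424.35390982,   30.45992812]), np.float64(0.16946483130427967)) [-56.53052172 128.81033518 109.59185393]
onion wrist [[-40.  96. 105.]
 [-52. 170. 105.]
 [-16. 124. 105.]
 [-91. 139. 105.]]
cup (array([ 689.31276621, -304.88805642,   18.36360642]), np.float64(1.4261017748618912)) [ 54.65954893 175.76385398 121.60074634]
neck [ 519.65373304 -348.1458708   111.94002682] 1.5292446626462992
butt [ 551.0750926  -460.94513419   52.94377495] 0.6235287160287794
```

```bash
python3 -m handwheel '[{"dp":[0.1,0.018,0],"turn":-0.0095,"jaw":0},{"dp":[0.11,0,0],"turn":0,"jaw":0},{"dp":[0,0,0.15],"turn":0,"jaw":0},{"dp":[0,0,0.25],"turn":0,"jaw":0},{"dp":[0,0,0.25],"turn":0,"jaw":0}]'
python3 -m handwheel '[{"dp":[0,0,0.25],"turn":0,"jaw":0},{"dp":[0,0,0.15],"turn":0,"jaw":0},{"dp":[0,0,0.09],"turn":0,"jaw":0},{"dp":[0,0,0.05],"turn":0,"jaw":0},{"dp":[0,0,0],"turn":0,"jaw":0}]'
python3 -m handwheel '[{"dp":[0,0,0],"turn":0,"jaw":0.3},{"dp":[0,0,0],"turn":0,"jaw":0.5},{"dp":[0,0,0],"turn":0,"jaw":0.7},{"dp":[0,0,0],"turn":0,"jaw":0.85},{"dp":[0,0,0],"turn":0,"jaw":1}]' 60
python3 -m handwheel '[{"dp":[0,0,0],"turn":0,"jaw":1},{"dp":[0,0,0],"turn":0,"jaw":1},{"dp":[0,0,0],"turn":0,"jaw":1},{"dp":[0,0,0],"turn":0,"jaw":1},{"dp":[0,0,0],"turn":0,"jaw":1}]' 60
```

```text
time: 4.7
position: [529.2, -381.2, 73.6]
tcp_rot: [[-0.269, 0.963, 0.001], [0.963, 0.269, -0.001], [-0.001, 0.0, -1.0]]
wrist_force: [-0.0, -0.6, -0.6]
finger_gap: 1.001
grip_force: 0.0
time: 5.2
position: [529.2, -382.0, 19.8]
tcp_rot: [[-0.268, 0.963, -0.0], [0.963, 0.268, 0.0], [0.0, -0.0, -1.0]]
wrist_force: [-0.4, -0.5, 0.7]
finger_gap: 1.0
grip_force: 0.0
time: 5.7
position: [529.3, -382.3, 19.9]
tcp_rot: [[-0.268, 0.963, 0.0], [0.963, 0.268, -0.0], [-0.0, 0.0, -1.0]]
wrist_force: [-0.6, -0.5, -0.6]
finger_gap: 0.57
grip_force: 0.0
time: 6.2
position: [529.3, -382.3, 19.8]
tcp_rot: [[-0.268, 0.963, 0.0], [0.963, 0.268, -0.0], [-0.0, 0.0, -1.0]]
wrist_force: [0.9, -0.3, 0.2]
finger_gap: 0.196
grip_force: 60.0
```

```bash
python3 -m handwheel '[{"dp":[0,0,-0.05],"turn":0,"jaw":1},{"dp":[0,0,-0.1],"turn":0,"jaw":1},{"dp":[0,0,-0.15],"turn":0,"jaw":1},{"dp":[0,0,-0.15],"turn":0,"jaw":1},{"dp":[0,0,-0.05],"turn":0,"jaw":1}]'
python3 -m handwheel '[{"dp":[0.1,-0.04,0],"turn":0,"jaw":1},{"dp":[0.24,-0.096,0],"turn":0,"jaw":1},{"dp":[0.3,-0.12,0],"turn":0,"jaw":1},{"dp":[0.24,-0.096,0],"turn":0,"jaw":1},{"dp":[0.1,-0.04,0],"turn":0,"jaw":1}]'
python3 -m handwheel '[{"dp":[0,0,0],"turn":0.03,"jaw":1},{"dp":[0,0,0],"turn":0.055,"jaw":1},{"dp":[0,0,0],"turn":0.065,"jaw":1},{"dp":[0,0,0],"turn":0.055,"jaw":1},{"dp":[0,0,0],"turn":0.03,"jaw":1}]'
python3 -m handwheel '[{"dp":[0,0,0],"turn":0,"jaw":1},{"dp":[0,0,0],"turn":0,"jaw":1},{"dp":[0,0,0],"turn":0,"jaw":1},{"dp":[0,0,0],"turn":0,"jaw":1},{"dp":[0,0,0],"turn":0,"jaw":1}]'
python3 - <<'E'
from h import *
o=robot.get_obs();print(o['position'],np.round(o['tcp_rot'],4))
for n in('wrist','top','scene'):
    im=imaging.grab_frame(n);save(n+'2',im);np.save(n+'2.npy',im)
a=np.load('top2.npy')[170:290,130:430];b=np.load('scene2.npy')[190:345,220:380]
out=np.zeros((600,780,3),np.uint8);out[:312]=cv2.resize(a,(780,312),interpolation=cv2.INTER_CUBIC)
out[314:594,:289]=cv2.resize(b,(289,280),interpolation=cv2.INTER_CUBIC)
out[314:594,300:673]=cv2.resize(np.load('wrist2.npy'),(373,280));save('crop2',np.clip(out*1.4,0,255).astype(np.uint8))
E
```

```text
time: 6.7
position: [529.7, -382.8, 71.9]
tcp_rot: [[-0.268, 0.963, 0.002], [0.963, 0.268, -0.002], [-0.003, 0.001, -1.0]]
wrist_force: [0.5, -0.2, -2.0]
finger_gap: 0.194
grip_force: 60.0
time: 7.2
position: [463.9, -296.6, 69.9]
tcp_rot: [[-0.269, 0.963, -0.001], [0.963, 0.269, 0.001], [0.001, -0.001, -1.0]]
wrist_force: [0.0, -0.2, -2.4]
finger_gap: 0.196
grip_force: 60.0
time: 7.7
position: [465.6, -299.0, 69.8]
tcp_rot: [[0.101, 0.995, 0.0], [0.995, -0.101, -0.001], [-0.001, 0.001, -1.0]]
wrist_force: [-0.6, -0.5, -2.1]
finger_gap: 0.193
grip_force: 60.0
time: 8.2
position: [465.2, -298.5, 69.8]
tcp_rot: [[0.097, 0.995, 0.0], [0.995, -0.097, -0.0], [-0.0, 0.0, -1.0]]
wrist_force: [-0.2, -0.5, -2.0]
finger_gap: 0.198
grip_force: 60.0
[ 465.20624633 -298.45141507   69.78461979] [[ 9.720e-02  9.953e-01  0.000e+00]
 [ 9.953e-01 -9.720e-02 -1.000e-04]
 [-1.000e-04  1.000e-04 -1.000e+00]]
```

View pics/crop2.png

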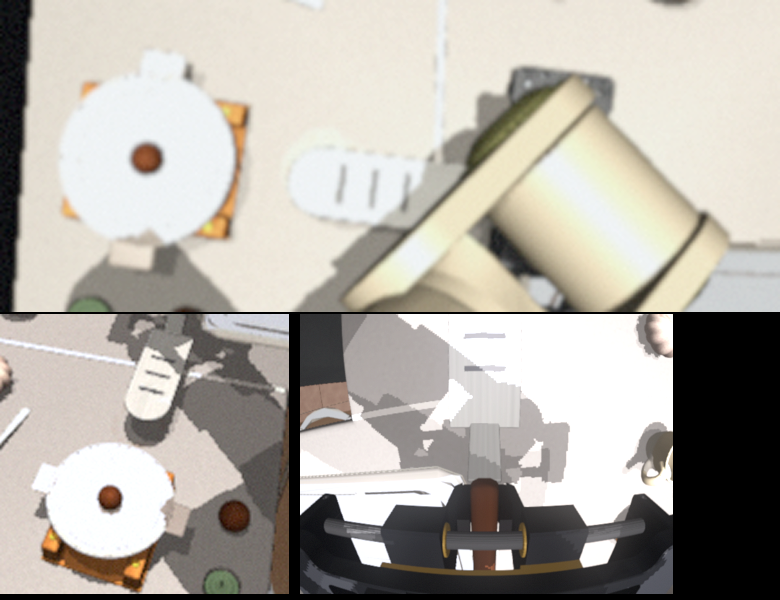

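The top crop shows the blade tip at (288,182), just to the right of the stand and roughly in line with its channel. Next I check the tip's height and lateral alignment.

Run:
```python
from h import *
print(np.degrees(np.arctan2(.9953,.0972)))
T,e=tri((240.8,240),(295.9,247.6)); print('tip',T,e)
R=np.array([[.0972,.9953,0],[.9953,-.0972,0],[0,0,-1]]);p=np.array([465.2,-298.45,69.8]); print('tip in tool',(T-p)@R)
t=np.load('top2.npy'); g=cv2.cvtColor(t,cv2.COLOR_RGB2GRAY).astype(int)
# blade edges along columns in top view
for u in (250,256,262,270,276,282): print(u,g[218:262,u].tolist())
# stand axis: offsets in stand frame
y=np.radians(84.4); X=np.array([np.cos(y),np.sin(y)]);Y=np.array([-X[1],X[0]]);D=np.array([494,-6.])
for n,q in(('tcp',p),('tip',T)): print(n,(q[:2]-D)@X,(q[:2]-D)@Y)
```

```text
84.42223897239775
tip [ 482.36334907 -114.22749231   50.69278127] 7.376193734165899
tip in tool [185.02493943  -0.82374641  19.10721873]
250 [167, 169, 170, 171, 171, 170, 172, 171, 169, 170, 172, 173, 175, 173, 173, 175, 174, 174, 174, 174, 173, 173, 174, 174, 173, 174, 174, 174, 173, 173, 174, 174, 174, 169, 158, 156, 163, 166, 168, 167, 169, 168, 167, 168]
256 [169, 170, 171, 172, 172, 172, 173, 168, 161, 164, 171, 174, 174, 173, 174, 173, 174, 173, 174, 175, 173, 173, 173, 173, 174, 174, 173, 173, 173, 174, 175, 173, 172, 172, 168, 155, 149, 154, 161, 167, 167, 169, 168, 166]
262 [167, 168, 168, 168, 169, 171, 172, 171, 171, 169, 170, 173, 174, 174, 169, 155, 143, 138, 139, 140, 140, 141, 146, 152, 159, 162, 163, 164, 165, 167, 171, 173, 175, 175, 173, 165, 147, 140, 146, 155, 163, 167, 169, 169]
270 [167, 168, 168, 168, 168, 167, 167, 168, 169, 167, 164, 167, 173, 173, 173, 174, 174, 174, 173, 173, 173, 175, 173, 174, 173, 173, 173, 173, 173, 173, 171, 171, 172, 174, 174, 174, 168, 151, 146, 149, 151, 138, 118, 102]
276 [168, 168, 169, 169, 168, 169, 169, 170, 169, 168, 169, 170, 173, 174, 174, 173, 172, 168, 168, 168, 169, 172, 172, 172, 173, 173, 173, 173, 174, 175, 173, 175, 173, 173, 173, 167, 157, 142, 113, 85, 80, 89, 99, 100]
282 [169, 169, 169, 168, 169, 170, 168, 170, 168, 169, 169, 166, 169, 173, 173, 174, 174, 174, 173, 174, 174, 174, 174, 173, 173, 173, 174, 174, 174, 172, 167, 157, 146, 140, 137, 135, 136, 138, 132, 108, 84, 84, 92, 90]
tcp -293.86464063775 0.12443008491349516
tip -108.84650392025766 1.0199613116635682
```

```bash
python3 -m handwheel '[{"dp":[0,0,0.05],"turn":0,"jaw":1},{"dp":[0,0,0.1],"turn":0,"jaw":1},{"dp":[0,0,0.12],"turn":0,"jaw":1},{"dp":[0,0,0.08],"turn":0,"jaw":1},{"dp":[0,0,0.01],"turn":0,"jaw":1}]'
python3 -m handwheel '[{"dp":[0.05,0,0],"turn":0,"jaw":1},{"dp":[0.1,0,0],"turn":0,"jaw":1},{"dp":[0.13,0,0],"turn":0,"jaw":1},{"dp":[0.13,0,0],"turn":0,"jaw":1},{"dp":[0.13,0,0],"turn":0,"jaw":1}]'
python3 -m handwheel '[{"dp":[0.13,0,0],"turn":0,"jaw":1},{"dp":[0.13,0,0],"turn":0,"jaw":1},{"dp":[0.13,0,0],"turn":0,"jaw":1},{"dp":[0.13,0,0],"turn":0,"jaw":1},{"dp":[0.13,0,0],"turn":0,"jaw":1}]'
python3 -m handwheel '[{"dp":[0.13,0,0],"turn":0,"jaw":1},{"dp":[0.13,0,0],"turn":0,"jaw":1},{"dp":[0.13,0,0],"turn":0,"jaw":1},{"dp":[0.08,0,0],"turn":0,"jaw":1},{"dp":[0.03,0,0],"turn":0,"jaw":1}]'
python3 - <<'E'
from h import *
o=robot.get_obs();print(o['position'],np.round(o['tcp_rot'],4))
for n in('wrist','top','scene'):
    im=imaging.grab_frame(n);save(n+'3',im);np.save(n+'3.npy',im)
a=np.load('top3.npy')[170:290,130:430];b=np.load('scene3.npy')[190:345,220:380]
out=np.zeros((600,780,3),np.uint8);out[:312]=cv2.resize(a,(780,312),interpolation=cv2.INTER_CUBIC)
out[314:594,:289]=cv2.resize(b,(289,280),interpolation=cv2.INTER_CUBIC)
out[314:594,300:673]=cv2.resize(np.load('wrist3.npy'),(373,280));save('crop3',np.clip(out*1.4,0,255).astype(np.uint8))
E
```

```text
time: 8.85
position: [464.7, -297.9, 32.2]
tcp_rot: [[0.098, 0.995, -0.002], [0.995, -0.098, 0.002], [0.002, -0.002, -1.0]]
wrist_force: [0.6, -0.1, -1.6]
finger_gap: 0.198
grip_force: 60.0
time: 9.35
position: [470.6, -243.1, 34.0]
tcp_rot: [[0.097, 0.995, 0.0], [0.995, -0.097, -0.0], [-0.0, 0.0, -1.0]]
wrist_force: [1.3, 0.3, -2.5]
finger_gap: 0.192
grip_force: 60.0
time: 9.85
position: [476.9, -178.9, 33.8]
tcp_rot: [[0.097, 0.995, 0.0], [0.995, -0.097, -0.0], [-0.0, 0.0, -1.0]]
wrist_force: [-0.2, 0.8, -3.0]
finger_gap: 0.196
grip_force: 60.0
time: 10.35
position: [481.7, -129.3, 33.8]
tcp_rot: [[0.097, 0.995, -0.0], [0.995, -0.097, 0.0], [0.0, -0.0, -1.0]]
wrist_force: [0.0, -0.4, -2.0]
finger_gap: 0.196
grip_force: 60.0
[ 481.74759411 -129.25794803   33.75217849] [[ 9.660e-02  9.953e-01 -1.000e-04]
 [ 9.953e-01 -9.660e-02  1.000e-04]
 [ 0.000e+00 -1.000e-04 -1.000e+00]]
```

View pics/crop3.png

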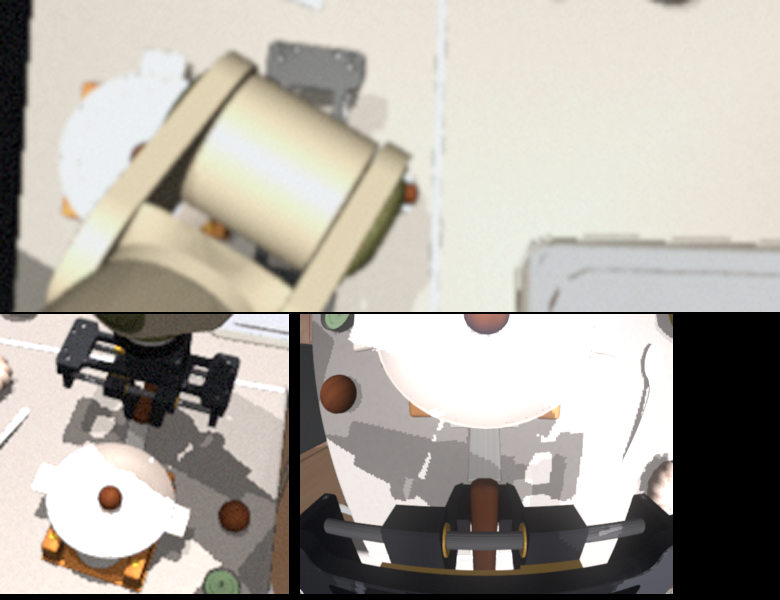

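Server is under the dish with no contact force, dish undisturbed, and the nut lines up with the handle axis in the wrist view. Now I lift gently.

```bash
python3 -m handwheel '[{"dp":[0,0,-0.02],"turn":0,"jaw":1},{"dp":[0,0,-0.03],"turn":0,"jaw":1},{"dp":[0,0,-0.03],"turn":0,"jaw":1},{"dp":[0,0,-0.02],"turn":0,"jaw":1},{"dp":[0,0,-0.015],"turn":0,"jaw":1}]'
for i in 1 2; do python3 -m handwheel '[{"dp":[0,0,-0.01],"turn":0,"jaw":1},{"dp":[0,0,-0.01],"turn":0,"jaw":1},{"dp":[0,0,-0.01],"turn":0,"jaw":1},{"dp":[0,0,-0.01],"turn":0,"jaw":1},{"dp":[0,0,-0.01],"turn":0,"jaw":1}]'; done
for i in 1 2 3; do python3 -m handwheel '[{"dp":[0,0,-0.025],"turn":0,"jaw":1},{"dp":[0,0,-0.03],"turn":0,"jaw":1},{"dp":[0,0,-0.03],"turn":0,"jaw":1},{"dp":[0,0,-0.03],"turn":0,"jaw":1},{"dp":[0,0,-0.025],"turn":0,"jaw":1}]'; done
python3 - <<'E'
from h import *
o=robot.get_obs();print(o['position'],o['torque'])
for n in('wrist','scene'):
    im=imaging.grab_frame(n);save(n+'4',im);np.save(n+'4.npy',im)
b=np.load('scene4.npy')[150:345,190:390]
out=np.zeros((600,800,3),np.uint8)
out[:390,:400]=cv2.resize(b,(400,390),interpolation=cv2.INTER_CUBIC)
out[:300,400:]=cv2.resize(np.load('wrist4.npy'),(400,300));save('crop4',np.clip(out*1.2,0,255).astype(np.uint8))
E
```

```text
time: 11.0
position: [481.7, -130.3, 45.5]
tcp_rot: [[0.098, 0.995, 0.0], [0.995, -0.098, -0.0], [-0.0, 0.0, -1.0]]
wrist_force: [-0.2, 1.1, -3.2]
finger_gap: 0.199
grip_force: 60.0
time: 11.5
position: [481.6, -130.2, 50.3]
tcp_rot: [[0.098, 0.995, -0.0], [0.995, -0.098, 0.0], [0.0, -0.0, -1.0]]
wrist_force: [0.7, 0.7, -2.8]
finger_gap: 0.197
grip_force: 60.0
time: 12.0
position: [481.6, -130.2, 55.3]
tcp_rot: [[0.097, 0.995, -0.0], [0.995, -0.097, -0.0], [-0.0, -0.0, -1.0]]
wrist_force: [-0.5, -0.6, -4.0]
finger_gap: 0.197
grip_force: 60.0
time: 12.5
position: [481.7, -130.2, 69.6]
tcp_rot: [[0.097, 0.995, 0.0], [0.995, -0.097, -0.0], [-0.0, 0.0, -1.0]]
wrist_force: [0.0, -0.0, -4.8]
finger_gap: 0.197
grip_force: 60.0
time: 13.0
position: [481.7, -130.2, 83.5]
tcp_rot: [[0.098, 0.995, 0.0], [0.995, -0.098, -0.0], [-0.0, 0.0, -1.0]]
wrist_force: [0.5, 0.2, -5.0]
finger_gap: 0.199
grip_force: 60.0
time: 13.5
position: [481.7, -130.2, 97.5]
tcp_rot: [[0.098, 0.995, 0.0], [0.995, -0.098, -0.0], [-0.0, 0.0, -1.0]]
wrist_force: [-0.2, -0.6, -4.5]
finger_gap: 0.197
grip_force: 60.0
[ 481.67574337 -130.20071812   97.51735515] [-0.30569787  0.08828808 -0.03078934]
```

View pics/crop4.png

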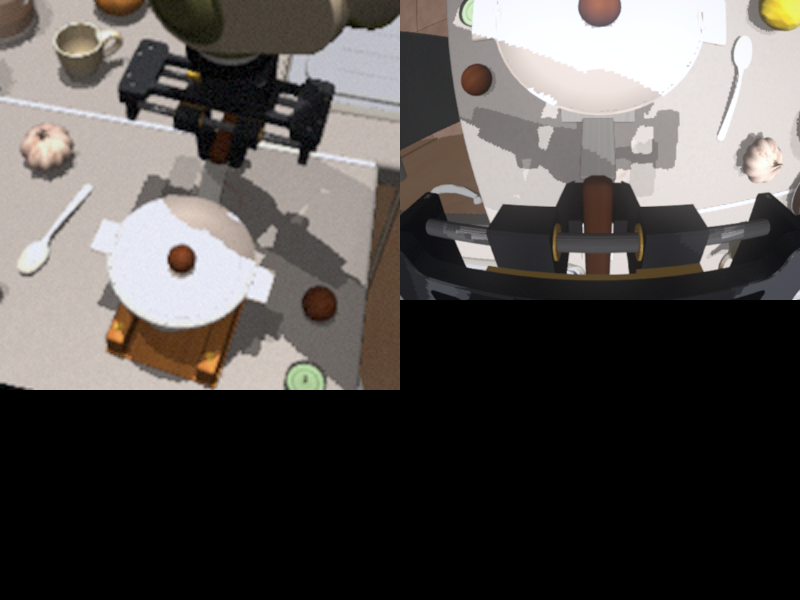

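Dish is clear of the stand and looks level, with the nut centred. Next I raise it further and check the level by triangulating the nut.

```bash
python3 -m handwheel '[{"dp":[0,0,-0.02],"turn":0,"jaw":1},{"dp":[0,0,-0.035],"turn":0,"jaw":1},{"dp":[0,0,-0.045],"turn":0,"jaw":1},{"dp":[0,0,-0.05],"turn":0,"jaw":1},{"dp":[0,0,-0.05],"turn":0,"jaw":1}]'
for i in 1 2; do python3 -m handwheel '[{"dp":[0,0,-0.05],"turn":0,"jaw":1},{"dp":[0,0,-0.05],"turn":0,"jaw":1},{"dp":[0,0,-0.05],"turn":0,"jaw":1},{"dp":[0,0,-0.05],"turn":0,"jaw":1},{"dp":[0,0,-0.05],"turn":0,"jaw":1}]'; done
python3 -m handwheel '[{"dp":[0,0,-0.05],"turn":0,"jaw":1},{"dp":[0,0,-0.045],"turn":0,"jaw":1},{"dp":[0,0,-0.035],"turn":0,"jaw":1},{"dp":[0,0,-0.02],"turn":0,"jaw":1},{"dp":[0,0,-0.005],"turn":0,"jaw":1}]'
cat >> h.py <<'E'
def check(k):
    o=robot.get_obs(); w=imaging.grab_frame('wrist'); s=imaging.grab_frame('scene'); save('w'+k,w); save('s'+k,s)
    e=o['position']+o['tcp_rot']@[125,0,-7.2]; c=info('scene'); T=c['cam_to_world']; q=T[:3,:3].T@(e-T[:3,3]); u=(c['fx']*q[0]/q[2]+c['cx'],c['fy']*q[1]/q[2]+c['cy'])
    i=s.astype(int); m=((i[...,0]>1.5*i[...,2])&(i.sum(2)<330)).astype(np.uint8); n,l,st,ce=cv2.connectedComponentsWithStats(m)
    j=[a for a in range(1,n) if 50<st[a,4]<400 and np.hypot(*(ce[a]-u))<30]; print('expected nut',e,u,'found',[(ce[a],st[a,4]) for a in j],np.degrees(o['joints'][5]))
    for a in j: print('nut off (tool)',(onz('scene',ce[a],e[2])-e)@o['tcp_rot'])
E
python3 -c "
from h import *; check('5')"
```

```text
time: 14.1
position: [481.7, -130.2, 117.8]
tcp_rot: [[0.098, 0.995, 0.0], [0.995, -0.098, -0.0], [-0.0, 0.0, -1.0]]
wrist_force: [0.6, 0.9, -3.7]
finger_gap: 0.195
grip_force: 60.0
time: 14.6
position: [481.6, -130.2, 142.7]
tcp_rot: [[0.098, 0.995, -0.0], [0.995, -0.098, 0.0], [-0.0, -0.0, -1.0]]
wrist_force: [-0.4, 0.3, -4.2]
finger_gap: 0.195
grip_force: 60.0
time: 15.1
position: [481.6, -130.2, 167.6]
tcp_rot: [[0.098, 0.995, -0.0], [0.995, -0.098, 0.0], [0.0, -0.0, -1.0]]
wrist_force: [0.2, 0.3, -3.8]
finger_gap: 0.199
grip_force: 60.0
time: 15.6
position: [481.7, -130.2, 182.9]
tcp_rot: [[0.098, 0.995, 0.0], [0.995, -0.098, -0.0], [-0.0, 0.0, -1.0]]
wrist_force: [-0.7, 0.6, -4.9]
finger_gap: 0.195
grip_force: 60.0
expected nut [493.86903249  -5.79425784 190.13684255] (np.float64(280.4563804622454), np.float64(251.5075916633087)) found [(array([280.37575758, 252.83030303]), np.int32(165))] -23.149347804970915
nut off (tool) [ 2.51181473e+00 -7.00317270e-01 -3.55170151e-04]
```

```bash
python3 -m handwheel '[{"dp":[0,0,0],"turn":0.005,"jaw":1},{"dp":[0,0,0],"turn":0.01,"jaw":1},{"dp":[0,0,0],"turn":0.015,"jaw":1},{"dp":[0,0,0],"turn":0.02,"jaw":1},{"dp":[0,0,0],"turn":0.025,"jaw":1}]'
for i in 1 2; do python3 -m handwheel '[{"dp":[0,0,0],"turn":0.03,"jaw":1},{"dp":[0,0,0],"turn":0.03,"jaw":1},{"dp":[0,0,0],"turn":0.03,"jaw":1},{"dp":[0,0,0],"turn":0.03,"jaw":1},{"dp":[0,0,0],"turn":0.03,"jaw":1}]'; done
python3 -c "
from h import *; check('6')"
for i in 1 2 3; do python3 -m handwheel '[{"dp":[0,0,0],"turn":0.03,"jaw":1},{"dp":[0,0,0],"turn":0.03,"jaw":1},{"dp":[0,0,0],"turn":0.03,"jaw":1},{"dp":[0,0,0],"turn":0.03,"jaw":1},{"dp":[0,0,0],"turn":0.03,"jaw":1}]'; done
python3 -m handwheel '[{"dp":[0,0,0],"turn":0.03,"jaw":1},{"dp":[0,0,0],"turn":0.025,"jaw":1},{"dp":[0,0,0],"turn":0.025,"jaw":1},{"dp":[0,0,0],"turn":0.02,"jaw":1},{"dp":[0,0,0],"turn":0.02,"jaw":1}]'
python3 -m handwheel '[{"dp":[0,0,0],"turn":0.018,"jaw":1},{"dp":[0,0,0],"turn":0.015,"jaw":1},{"dp":[0,0,0],"turn":0.012,"jaw":1},{"dp":[0,0,0],"turn":0.007,"jaw":1},{"dp":[0,0,0],"turn":0.003,"jaw":1}]'
for i in 1 2; do python3 -m handwheel '[{"dp":[0,0,0],"turn":0,"jaw":1},{"dp":[0,0,0],"turn":0,"jaw":1},{"dp":[0,0,0],"turn":0,"jaw":1},{"dp":[0,0,0],"turn":0,"jaw":1},{"dp":[0,0,0],"turn":0,"jaw":1}]'; done
python3 - <<'E'
from h import *; check('7'); o=robot.get_obs(); print(o['position'],o['tcp_rot'][:,0])
out=np.hstack([cv2.imread('pics/s7.png')[120:420,60:460],cv2.resize(cv2.imread('pics/w7.png'),(400,300))]);cv2.imwrite('pics/crop7.png',out)
E
```

```text
time: 16.2
position: [481.6, -130.2, 182.7]
tcp_rot: [[0.216, 0.976, -0.0], [0.976, -0.216, 0.0], [0.0, -0.0, -1.0]]
wrist_force: [0.2, 0.1, -3.9]
finger_gap: 0.198
grip_force: 60.0
time: 16.7
position: [481.6, -130.2, 182.6]
tcp_rot: [[0.439, 0.899, -0.0], [0.899, -0.439, 0.0], [-0.0, -0.0, -1.0]]
wrist_force: [0.6, -0.8, -4.6]
finger_gap: 0.198
grip_force: 60.0
time: 17.2
position: [481.5, -130.1, 182.6]
tcp_rot: [[0.636, 0.771, -0.0], [0.771, -0.636, 0.0], [-0.0, -0.001, -1.0]]
wrist_force: [0.2, -0.8, -4.5]
finger_gap: 0.193
grip_force: 60.0
expected nut [561.0847757  -33.7224921  189.81734597] (np.float64(245.7973297035281), np.float64(231.08671088797908)) found [(array([245.10738255, 231.40268456]), np.int32(149))] 10.777290111290688
nut off (tool) [ 1.31562667e+00  1.64465860e-01 -2.63253638e-04]
time: 17.8
position: [481.5, -130.1, 182.6]
tcp_rot: [[0.798, 0.603, -0.0], [0.603, -0.798, 0.0], [-0.0, -0.0, -1.0]]
wrist_force: [-0.8, -0.2, -3.5]
finger_gap: 0.198
grip_force: 60.0
time: 18.3
position: [481.5, -130.1, 182.6]
tcp_rot: [[0.916, 0.4, -0.001], [0.4, -0.916, 0.0], [-0.
[... 681 characters left out ...]
-130.2, 182.8]
tcp_rot: [[0.995, -0.097, -0.0], [-0.097, -0.995, 0.0], [-0.0, -0.0, -1.0]]
wrist_force: [-0.2, 0.2, -5.3]
finger_gap: 0.196
grip_force: 60.0
time: 20.8
position: [481.7, -130.2, 182.8]
tcp_rot: [[0.995, -0.098, 0.0], [-0.098, -0.995, -0.0], [0.0, 0.0, -1.0]]
wrist_force: [-0.5, 0.3, -4.0]
finger_gap: 0.193
grip_force: 60.0
expected nut [ 606.06533349 -142.38676433  189.98223087] (np.float64(238.71336784790896), np.float64(181.84641911133602)) found [(array([239.2231405 , 182.52066116]), np.int32(121))] 66.85058073422937
nut off (tool) [-1.57604445e+00 -1.32312851e+00 -9.40145640e-05]
[ 481.65571571 -130.20122497  182.74069709] [ 9.95227285e-01 -9.75840586e-02 -4.76217042e-05]
```

View pics/crop7.png

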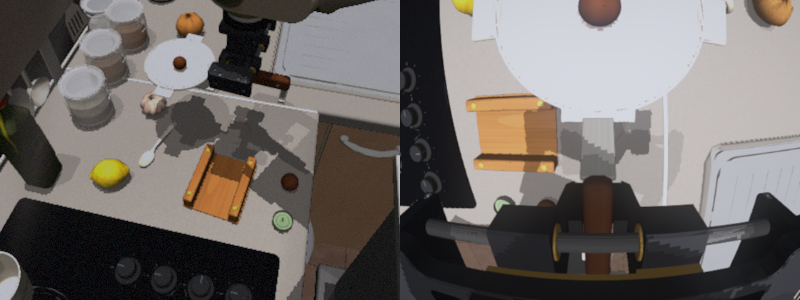

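The views show the dish on the blade pointing away from the robot, with ears square to it and the nut centred (crop pixel about (180,62), within 2 mm of where it should be). The bystanders are where they were, so I hand in.

```bash
python3 -c "
from workcell import robot
print(robot.finish_job())"
```

```text
the job is handed in; nothing more can be done
None
```

I handed the job in at about 21 s: the arm is holding the server still with the dish level about 167 mm above the worktop, the blade turned 90° from the channel and pointing away, and the nut within about 2 mm of the middle; the hand-in call returned no verdict.

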